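# Turn the yellow-ringed grinding disc with a filling knife

### The arm

A 6-joint arm with a two-finger parallel gripper is mounted at the origin on a cart in front of the work surface, level with it; the furniture and walls round the work are solid. World frame = base frame: x ahead of the robot, y to its left, z up, the work surface at z = 0. Lengths are in m, angles in degrees, forces in N, time in s.
With the tool pointing down it reaches from about 0.4 to 0.825 m from the base axis. Payload 7 kg.
Tool frame: the origin (TCP) lies midway between the tips of the shut fingers; the grasp point (between the pads) lies 19 mm behind it; z points along the fingers, y is the line along which they close (so a half turn about z gives the same grasp; the last joint's range is limited). The gripper opens to 88 mm and grips with 3 to 60 N. Pads are 19 mm wide; open, the fingers measure 130 mm over their backs; the gripper's body (78 mm by 193 mm) begins 47 mm behind the grasp point.
Start: joints at [86.923, 20.546, 0.682, 0, -70.136, -16.507], TCP at [0.226, 0.636, 0.227] pointing down, gripper open.
Joint ranges: [-176.03, 176.03], [-82.01, 121.73], [-58.28, 71.71], [-173.87, 95.51], [-174.79, -0.11], [-173.66, 173.66]. Speed limits (degrees/s): [136.94, 136.94, 172.46, 180, 180, 180].

### API

Orientations are given as [roll, pitch, yaw] about the fixed x, y, z axes, in that order (R = Rz(yaw) Ry(pitch) Rx(roll)).
In Python, from plant import r gives the robot as it stands. The module is installed in compiled form; this text tells all that it offers.
- The arm moves only by the tool play_rows, never from a script. Its argument "rows" is a list of rows, each an object with "slide": the shift along the tool's x, y, z as a fraction of full scale, a list of three; "delta_rot": the turn, a rotation vector about the tool's x, y, z as a fraction of full scale, a list of three; "fingers": the opening, from -1 (shut) to 1 (fully open). In form: [{"slide": [x, y, z], "delta_rot": [rx, ry, rz], "fingers": fingers}, ...]. A call has 1 to 8 rows; each row shifts and turns the commanded pose from where the row before left it, along the tool's axes as they then stand; what a row does not reach is not made up. Full scale, the value 1, is 0.15 m for a shift and 0.08 rad for a turn. A row lasts 1/8 s, in which the tool goes at most 62.5 mm and 10.7 degrees, less where a joint would pass 70% of its speed; a pose out of reach is approached as far as the arm can. A call with a number of a shift or a turn outside -1 to 1 is refused whole. A call with a gripper value outside its range is refused whole. The fingers move at their own pace and stop on an object; "squeeze" is the grip in N (left out, the last holds). Time passes only in rows, so rows that do not move let the fingers close. It gives the time, the measured TCP pose, the force, the opening and the grip force at its end, in the units of the state.
- r.get_state(): the state, without advancing time (a new reading comes with each control period).
- r.capture(name): name is "scene" or "side" or "wrist"; returns a dict with "image" (384x512x3 uint8, blue, green, red), "fx", "fy", "cx", "cy" (pixels), "distortion" ([k1, k2, p1, p2, k3] as OpenCV has them; the pictures are not rectified), "R" (3x3) and "t" (3): a world point X has camera coordinates R X + t; the wrist camera has in their place "T_tool_cam" (4x4, takes a point from camera to tool coordinates, whose origin is the TCP and whose axes are the flange's). Camera axes: x right, y down, z forward; pixel columns grow to the right and rows downward; lengths in m; the calibration is good to about 2 mm. A picture is of the moment at which its call begins: read the wrist's pose just before it. There is no depth.
- r.close_job(): hands the job in; it is judged then, once.
The state is a dict: "time_s": time; "joints": joint angles; "qd": joint speeds; "joint_torque": joint torques, N m; "tcp_pos": TCP position; "eef_rot": TCP orientation; "contact_force": force on the tool from outside, world axes, zero at the start; "moment": the same for the moment, N m; "gripper_width": finger opening in m; "gripper_force": force on a finger pad.
Only numpy, scipy, OpenCV 4.12 (cv2) and the standard library are available. Lean on these libraries where they do the work, as an engineer would, in place of code of your own. Each camera call takes 0.05 s, during which the arm holds its last target. There are 200 camera calls.

### The job

Two grinding discs lie face up on their drying stands. Take the filling knife by its handle, put its blade under the overhanging edge of the disc with the yellow ring and lever that disc over, so that it lies face down, flat on the cork pad of its own stand; its coat is tacky, so do not touch it with the fingers, and leave the grey-ringed disc alone. Then lay the knife flat on the table, clear of that stand, and let go.

Things in the scene. Friction and masses are not known exactly. Their poses are not given: they have to be found in the camera images.
- filling_knife: filling knife (flat spatula) flat on the table, 0.15 kg. Origin: underside at the grip point; +x to the blade, +z up. Dark wooden handle, 24 wide, x = -80 to 30 mm, z = 0 to 28 mm. Steel blade, z = 0 to 3 mm, 76 wide from x = 70 mm to its straight front edge at x = 130 mm. Balances about 25 mm ahead of the origin.
- flap_disc_a: black grinding disc with a YELLOW ring on its face, 115 across, 5 thick, 0.09 kg, loose on its stand. Origin: centre of its back; +z points out of its face (up at the start, down once turned over). Pushed up from below near its front edge, it swings about its far rim, which the stand's step holds back, and past the vertical it falls over on to the pad.
- flap_disc_c: the like disc with a GREY ring, on an identical stand beside, 120 to 190 mm away, roughly parallel. Origin and axes as for the yellow-ringed disc.
- stand_a: fixed plywood stand of the yellow-ringed disc, 206 x 90. Origin: centre of its underside; +x from its open front to its back. Low seat x = -103 to -28 mm, top z = 35; at x = -28 an 8 mm step up to the cork pad, top z = 43, x to 95; end bar to z = 53. Disc lies on the seat, far rim 0 to 5 mm from the step, front edge overhanging about 43 mm: the blade goes under it from the front.

How it is judged:
By the outcome, as a careful person would: the job done as asked, in the order asked, and still so for the second after the job is handed in, with the robot touching nothing.
It also fails if it takes over 45 s, if anything falls off the work surface, if the arm or the gripper's body presses on something with over 40 N, if the wrist force passes 120 N, or if a joint passes its speed limit or range.

## Working session

There is one attempt and no reset: what is moved stays moved. The work goes in short steps, Python scripts to look and compute and a tool call to move; the robot and the scene stay as the last step left them, time stands still between calls to the robot, and variables do not carry over. Pictures are saved under pics/ and viewed, at most 13 in all, crops included, and the job is handed in when it is done.

Besides the shell and the picture viewer there is one more tool, called after "Emit:" as name([rows], argument=value, ...), one row to a line, values as JSON. play_rows: Moves the arm, as the interface text tells. Shift numbers are shares of 0.15 m and turn numbers shares of 0.08 rad, none past 1 either way. Its arguments: {"type":"object","properties":{"rows":{"type":"array"},"squeeze":{"type":"number"}},"required":["rows"]}

```bash
mkdir -p pics
python3 - <<'E'
from plant import r
import cv2,numpy as np
s=r.get_state();print(s)
ims=[]
for n in("scene","side","wrist"):
    c=r.capture(n);np.savez(f"{n}0.npz",**{k:np.array(v) for k,v in c.items()})
    cv2.imwrite(f"pics/{n}0.png",c["image"]);print(n,c.get("R"),c.get("t"),c.get("T_tool_cam"),c["fx"],c["distortion"])
a=[cv2.imread(f"pics/{n}0.png") for n in("scene","side")]
E
```

```text
{'time_s': 0.0, 'joints': array([ 8.69233941e+01,  2.05931252e+01,  6.33392955e-01, -2.17692641e-02,
       -7.01363453e+01, -1.65069860e+01]), 'qd': array([ 0.08405471,  0.04009025,  0.13919302,  0.01818326,  0.00212245,
       -0.05725934]), 'joint_torque': array([ 1.22572428e-04, -5.82719564e+01,  2.93043441e+01,  6.99671432e+00,
        6.76073789e-03, -1.74824168e-04]), 'tcp_pos': array([0.22609745, 0.63547543, 0.22559554]), 'eef_rot': array([ 1.79902067e+02, -7.68076761e-03, -1.95909993e+01]), 'contact_force': array([ 0.11494056, -0.58692646, -0.47662219]), 'moment': array([-0.0135527 ,  0.02432252, -0.02249672]), 'gripper_force': 0.0, 'gripper_width': 0.08756117136691748}
scene [[-0.64701861 -0.76244016 -0.00720548]
 [-0.52364531  0.45120294 -0.72264203]
 [ 0.55422244 -0.46378973 -0.69118491]] [0.45171442 0.23295447 0.67273683] None 457.1902099148136 [-0.18624874  0.          0.          0.          0.        ]
side [[ 0.99639036 -0.0838703   0.01311551]
 [-0.03405051 -0.53639537 -0.84327965]
 [ 0.07776122  0.83978913 -0.53731501]] [-0.49283451  0.17358425  0.71944631] None 384.5154624738125 [-0.1181817  0.         0.         0.         0.       ]
wrist None None [[ 9.00289064e-04 -9.59926779e-01 -2.80249476e-01  7.72490840e-02]
 [ 9.99999579e-01  8.14737538e-04  4.21768153e-04 -1.21237513e-03]
 [-1.76536777e-04 -2.80249738e-01  9.59927108e-01 -1.58144508e-01]
 [ 0.00000000e+00  0.00000000e+00  0.00000000e+00  1.00000000e+00]] 284.46459886827756 [0.00239109 0.         0.         0.         0.        ]
```

View pics/scene0.png

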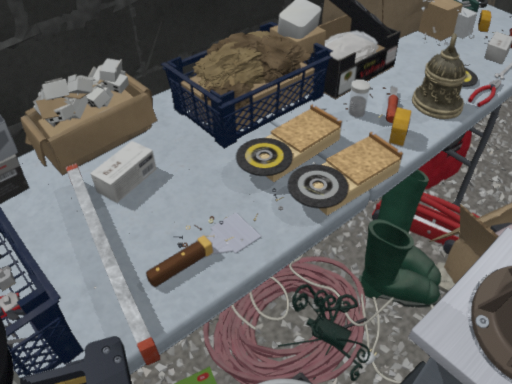

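View pics/side0.png

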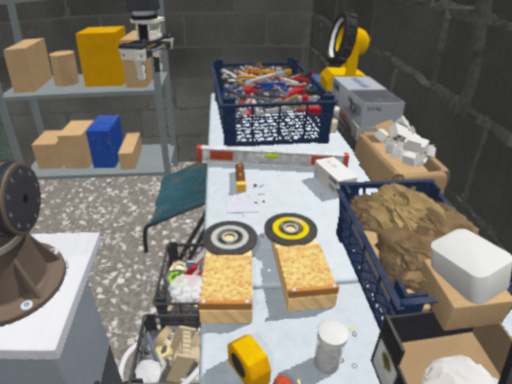

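The scene view shows the knife (handle 150,275 → 212,243, blade to about 258,232) pointing at the stands. The yellow disc is at (264,156) and the grey one at (318,185). In the side view the knife is at (240,180), the yellow disc at (291,229) and the grey at (231,238).

Run:
```python
import cv2
a=cv2.imread("pics/scene0.png")[95:305,140:420];cv2.imwrite("pics/sc_crop.png",cv2.resize(a,None,fx=2.8,fy=2.8,interpolation=cv2.INTER_CUBIC))
a=cv2.imread("pics/side0.png")[150:330,190:350];b=cv2.imread("pics/wrist0.png")
a=cv2.resize(a,None,fx=3.3,fy=3.3,interpolation=cv2.INTER_CUBIC)
cv2.imwrite("pics/sd_crop.png",a)
```

```text
(no output)
```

View pics/sc_crop.png

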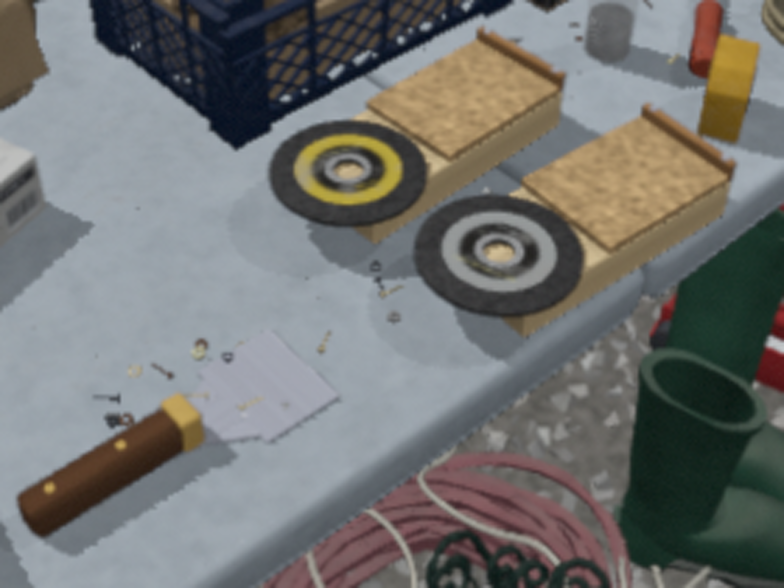

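View pics/sd_crop.png

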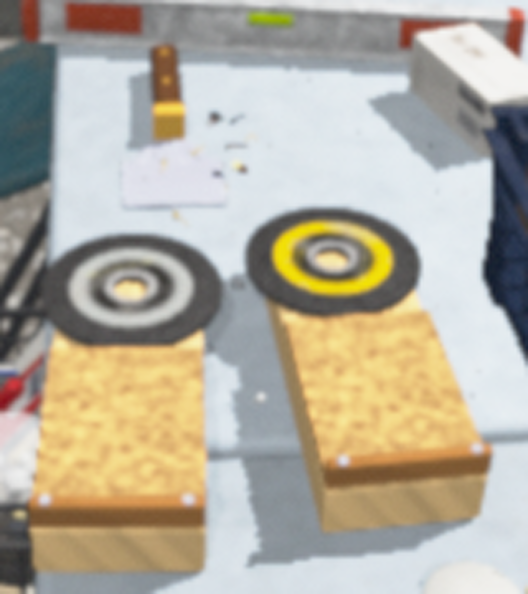

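```bash
cat > h.py <<'E'
import numpy as np,cv2
def load(n): return {k:v for k,v in np.load(f"{n}0.npz").items()}
def cam(c): 
    return np.array([[c["fx"],0,c["cx"]],[0,c["fy"],c["cy"]],[0,0,1.]]),np.array(c["distortion"],float)
def onplane(c,px,z,R=None,t=None):
    R=c["R"] if R is None else R; t=c["t"] if t is None else t
    K,d=cam(c);p=cv2.undistortPoints(np.array([[px]],float),K,d)[0,0]
    v=R.T@np.array([p[0],p[1],1]);o=-R.T@t
    return o+v*(z-o[2])/v[2]
E
python3 - <<'E'
from h import *
np.set_printoptions(precision=4,suppress=True)
s=load("scene");d=load("side")
S=lambda x,y,z:onplane(s,(140+(x+.5)/2.8-.5,95+(y+.5)/2.8-.5),z)[:2]
D=lambda x,y,z:onplane(d,(190+(x+.5)/3.3-.5,150+(y+.5)/3.3-.5),z)[:2]
print("blade front",S(270,332,.003),S(340,398,.003),D(121,207,.003),D(227,208,.003))
print("blade back",S(205,375,.003),S(268,440,.003))
print("rivets",S(49,489,.028),S(120,444,.028),"butt top",S(20,495,.024),D(165,47,.028))
print("ferrule front top",S(183,397,.028), D(168,103,.028),D(168,140,0.01))
print("discA c",S(348,171,.04),D(333,258,.04))
print("discC c",S(499,253,.04),D(134,288,.04))
print("disc A ext",S(269,171,.038),S(427,171,.038),D(246,258,.038),D(420,258,.038),D(333,207,.04))
print("padA",S(367,104,.043),S(453,157,.043),"bar",S(479,31,.053),S(563,74,.053),D(325,468,.053),D(490,450,.053),D(428,313,.043))
print("padC",S(524,182,.043),S(612,247,.043),"bar",S(650,105,.053),S(733,163,.053),D(34,502,.053),D(203,502,.053))
E
```

```text
blade front [0.5158 0.2155] [0.4418 0.2168] [0.4432 0.2128] [0.5208 0.2065]
blade back [0.5136 0.2711] [0.4452 0.2726]
rivets [0.4833 0.404 ] [0.4841 0.3533] butt top [0.4935 0.4187] [0.486  0.4139]
ferrule front top [0.4893 0.3031] [0.4836 0.3187] [0.482 0.292]
discA c [0.5748 0.096 ] [0.5788 0.0935]
discC c [0.4443 0.0743] [0.4492 0.0713]
disc A ext [0.6138 0.1376] [0.5394 0.0513] [0.5228 0.1   ] [0.6363 0.092 ] [0.5881 0.1505]
padA [0.6223 0.0362] [0.5343 0.0304] bar [ 0.6266 -0.0876] [ 0.5428 -0.0958] [ 0.5425 -0.1   ] [ 0.6315 -0.0946] [0.6272 0.0307]
padC [0.4815 0.0113] [0.3962 0.0145] bar [ 0.4733 -0.1173] [ 0.3899 -0.1106] [ 0.3936 -0.1127] [ 0.478  -0.1182]
```

View pics/wrist0.png

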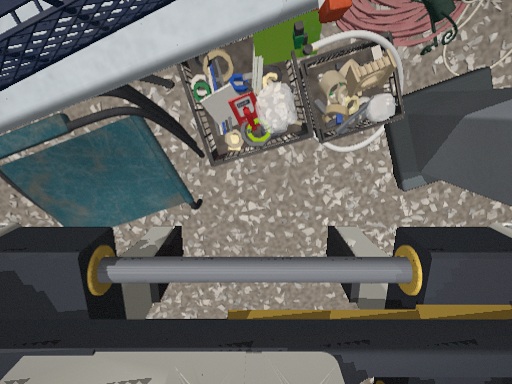

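The wrist view at the start shows only the floor beyond the table. The scene and side views agree on the layout:

| Item | Position / direction |
|---|---|
| Knife origin | about (0.484, 0.342), yaw about -91° |
| Yellow disc | about (0.577, 0.095) |
| Stand yaw | about -87° |

Next I'll plan the approach.

```bash
cat >> h.py <<'E'
from scipy.spatial.transform import Rotation as Ro
def plan(p1,rpy1,n,p0=None,rpy0=None):
    """rows (slide, turn) from measured (or given) pose to target in n rows"""
    if p0 is None:
        from plant import r
        s=r.get_state();p0,rpy0=s["tcp_pos"],s["eef_rot"]
    p0,p1=np.array(p0),np.array(p1)
    A=Ro.from_euler("xyz",rpy0,degrees=True);B=Ro.from_euler("xyz",rpy1,degrees=True)
    w=(A.inv()*B).as_rotvec()/n
    for i in range(n):
        C=A*Ro.from_rotvec(w*i)
        print(np.round(C.inv().apply((p1-p0)/n)/.15,3),np.round(w/.08,3))
E
python3 - <<'E'
from h import *
np.set_printoptions(precision=3,suppress=True)
s=load("scene")
S=lambda x,y,z:onplane(s,(140+(x+.5)/2.8-.5,95+(y+.5)/2.8-.5),z)[:2]
print("crate",S(237,145,0),S(340,105,0),"crate rim",[onplane(s,(213,132),z)[:2] for z in(.08,.12)])
print("white box",onplane(s,(120,196),0))
plan([.484,.344,.14],[180,0,-91.3],16)
E
```

```text
crate [0.692 0.111] [0.678 0.016] crate rim [array([0.662, 0.156]), array([0.617, 0.184])]
white box [0.705 0.362 0.   ]
[0.142 0.078 0.036] [ 0.001 -0.001  0.978]
[0.148 0.067 0.036] [ 0.001 -0.001  0.978]
[0.152 0.055 0.036] [ 0.001 -0.001  0.978]
[0.156 0.043 0.036] [ 0.001 -0.001  0.978]
[0.159 0.031 0.036] [ 0.001 -0.001  0.978]
[0.161 0.018 0.036] [ 0.001 -0.001  0.978]
[0.162 0.006 0.036] [ 0.001 -0.001  0.978]
[ 0.162 -0.007  0.036] [ 0.001 -0.001  0.978]
[ 0.161 -0.02   0.036] [ 0.001 -0.001  0.978]
[ 0.159 -0.032  0.036] [ 0.001 -0.001  0.978]
[ 0.156 -0.044  0.036] [ 0.001 -0.001  0.978]
[ 0.152 -0.056  0.036] [ 0.001 -0.001  0.978]
[ 0.147 -0.068  0.036] [ 0.001 -0.001  0.978]
[ 0.141 -0.079  0.036] [ 0.001 -0.001  0.978]
[ 0.135 -0.09   0.036] [ 0.001 -0.001  0.978]
[ 0.127 -0.101  0.036] [ 0.001 -0.001  0.978]
```

Emit:
play_rows([
  {"slide":[0.14,0.08,0.036],"delta_rot":[0,0,0.98],"fingers":1},
  {"slide":[0.15,0.07,0.036],"delta_rot":[0,0,0.98],"fingers":1},
  {"slide":[0.15,0.055,0.036],"delta_rot":[0,0,0.98],"fingers":1},
  {"slide":[0.155,0.04,0.036],"delta_rot":[0,0,0.98],"fingers":1},
  {"slide":[0.16,0.03,0.036],"delta_rot":[0,0,0.98],"fingers":1},
  {"slide":[0.16,0.02,0.036],"delta_rot":[0,0,0.98],"fingers":1},
  {"slide":[0.16,0.005,0.036],"delta_rot":[0,0,0.98],"fingers":1},
  {"slide":[0.16,-0.005,0.036],"delta_rot":[0,0,0.98],"fingers":1},
])

```text
time_s: 1.15
tcp_pos: [0.3544, 0.4897, 0.183]
eef_rot: [180.0, -0.0, -55.7]
contact_force: [-0.2, -0.2, 0.3]
gripper_width: 0.088
gripper_force: 0.0
```

Emit:
play_rows([
  {"slide":[0.16,-0.02,0.036],"delta_rot":[0,0,0.98],"fingers":1},
  {"slide":[0.16,-0.03,0.036],"delta_rot":[0,0,0.98],"fingers":1},
  {"slide":[0.155,-0.045,0.036],"delta_rot":[0,0,0.98],"fingers":1},
  {"slide":[0.15,-0.055,0.036],"delta_rot":[0,0,0.98],"fingers":1},
  {"slide":[0.15,-0.07,0.036],"delta_rot":[0,0,0.98],"fingers":1},
  {"slide":[0.14,-0.08,0.036],"delta_rot":[0,0,0.98],"fingers":1},
  {"slide":[0.135,-0.09,0.036],"delta_rot":[0,0,0.98],"fingers":1},
  {"slide":[0.13,-0.1,0.036],"delta_rot":[0,0,0.98],"fingers":1},
])

```text
time_s: 2.15
tcp_pos: [0.4829, 0.3434, 0.1398]
eef_rot: [180.0, -0.0, -91.6]
contact_force: [-0.3, 0.4, 0.8]
gripper_width: 0.0877
gripper_force: 0.0
```

Run:
```python
from plant import r
import cv2,numpy as np
s=r.get_state();print(s["time_s"],s["tcp_pos"],s["eef_rot"])
c=r.capture("wrist");np.savez("wrist0.npz",**{k:np.array(v) for k,v in c.items()},p=s["tcp_pos"],e=s["eef_rot"])
cv2.imwrite("pics/wrist1.png",c["image"])
```

```text
2.15 [0.48285092 0.34337189 0.13976245] [ 1.79981872e+02 -1.82690089e-02 -9.16035926e+01]
```

View pics/wrist1.png

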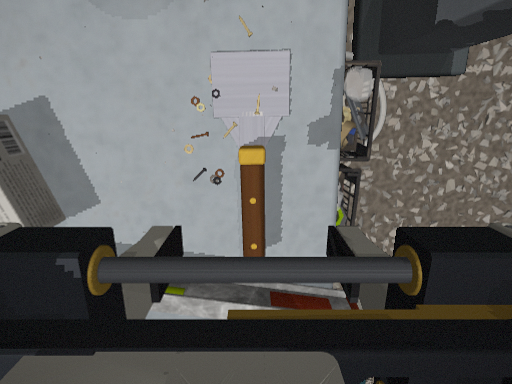

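The wrist view shows the knife between the fingers, with its front corners at (210,52) and (289,50) and rivets at (253,201) and (254,246).

Run:
```python
from h import *
c=load("wrist");T=c["T_tool_cam"]
W=np.eye(4);W[:3,:3]=Ro.from_euler("xyz",c["e"],degrees=True).as_matrix();W[:3,3]=c["p"]
M=np.linalg.inv(W@T)
f=lambda x,y,z:onplane(c,(x,y),z,M[:3,:3],M[:3,3])[:2].round(4)
print(f(210,52,.003),f(289,50,.003),f(253,201,.028),f(254,246,.028),"ferrule",f(252,148,.03))
```

```text
[0.5229 0.2146] [0.4484 0.2149] [0.4862 0.3551] [0.4866 0.4045] ferrule [0.4857 0.3023]
```

Emit:
play_rows([
  {"slide":[-0.01,-0.02,0.2],"delta_rot":[0,0,-0.33],"fingers":1},
  {"slide":[0,0,0.2],"delta_rot":[0,0,0],"fingers":1},
  {"slide":[0,0,0.2],"delta_rot":[0,0,0],"fingers":1},
  {"slide":[0,0,0.15],"delta_rot":[0,0,0],"fingers":1},
  {"slide":[0,0,0.1],"delta_rot":[0,0,0],"fingers":1},
  {"slide":[0,0,0.05],"delta_rot":[0,0,0],"fingers":1},
  {"slide":[0,0,0],"delta_rot":[0,0,0],"fingers":1},
])

```text
time_s: 3.08
tcp_pos: [0.4855, 0.3456, 0.0051]
eef_rot: [180.0, -0.0, -89.9]
contact_force: [0.9, -1.0, -0.2]
gripper_width: 0.0875
gripper_force: 0.0
```

Emit:
play_rows([
  {"slide":[0,0,0],"delta_rot":[0,0,0],"fingers":-0.2},
  {"slide":[0,0,0],"delta_rot":[0,0,0],"fingers":-1},
  {"slide":[0,0,0],"delta_rot":[0,0,0],"fingers":-1},
  {"slide":[0,0,0],"delta_rot":[0,0,0],"fingers":-1},
  {"slide":[0,0,0],"delta_rot":[0,0,0],"fingers":-1},
  {"slide":[0,0,0],"delta_rot":[0,0,0],"fingers":-1},
], squeeze=50)

```text
time_s: 3.82
tcp_pos: [0.4855, 0.3455, 0.0051]
eef_rot: [180.0, -0.0, -89.9]
contact_force: [-0.1, -0.3, 0.2]
gripper_width: 0.0332
gripper_force: 0.0
```

Emit:
play_rows([
  {"slide":[0,0,0],"delta_rot":[0,0,0],"fingers":-1},
  {"slide":[0,0,0],"delta_rot":[0,0,0],"fingers":-1},
  {"slide":[0,0,0],"delta_rot":[0,0,0],"fingers":-1},
  {"slide":[0,0,0],"delta_rot":[0,0,0],"fingers":-1},
  {"slide":[0,0,-0.05],"delta_rot":[0,0,0],"fingers":-1},
  {"slide":[0,0,-0.05],"delta_rot":[0,0,0],"fingers":-1},
  {"slide":[0,0,0],"delta_rot":[0,0,0],"fingers":-1},
])

```text
time_s: 4.7
tcp_pos: [0.486, 0.3461, 0.0212]
eef_rot: [-179.9, 0.1, -89.9]
contact_force: [0.7, -0.1, -1.4]
gripper_width: 0.0238
gripper_force: 49.9
```

Run:
```python
from h import *
plan([.562,.310,.020],[180,0,-87],6)
```

```text
[ 0.04  -0.084  0.001] [-0.002  0.003 -0.107]
[ 0.041 -0.084  0.001] [-0.002  0.003 -0.107]
[ 0.042 -0.084  0.001] [-0.002  0.003 -0.107]
[ 0.042 -0.083  0.001] [-0.002  0.003 -0.107]
[ 0.043 -0.083  0.001] [-0.002  0.003 -0.107]
[ 0.044 -0.083  0.001] [-0.002  0.003 -0.107]
```

Emit:
play_rows([
  {"slide":[0.042,-0.084,0],"delta_rot":[0,0,-0.107],"fingers":-1},
  {"slide":[0.042,-0.084,0],"delta_rot":[0,0,-0.107],"fingers":-1},
  {"slide":[0.042,-0.084,0],"delta_rot":[0,0,-0.107],"fingers":-1},
  {"slide":[0.042,-0.084,0],"delta_rot":[0,0,-0.107],"fingers":-1},
  {"slide":[0.042,-0.083,0],"delta_rot":[0,0,-0.107],"fingers":-1},
  {"slide":[0.042,-0.083,0],"delta_rot":[0,0,-0.107],"fingers":-1},
  {"slide":[0,0,0],"delta_rot":[0,0,0],"fingers":-1},
])

```text
time_s: 5.58
tcp_pos: [0.5627, 0.3088, 0.02]
eef_rot: [-180.0, 0.0, -87.1]
contact_force: [0.7, -0.3, -1.7]
gripper_width: 0.0234
gripper_force: 49.9
```

Run:
```python
from plant import r
import cv2,numpy as np
s=r.get_state();print(s["time_s"],s["tcp_pos"],s["eef_rot"])
c=r.capture("wrist");np.savez("wrist0.npz",**{k:np.array(v) for k,v in c.items()},p=s["tcp_pos"],e=s["eef_rot"])
d=r.capture("scene")["image"][95:305,140:420]
cv2.imwrite("pics/w2.png",np.hstack([c["image"][:300],cv2.resize(d,(288,300))]))
```

```text
5.575 [0.56267787 0.30883968 0.01999097] [-1.79995548e+02  1.68994922e-03 -8.70612266e+01]
```

View pics/w2.png

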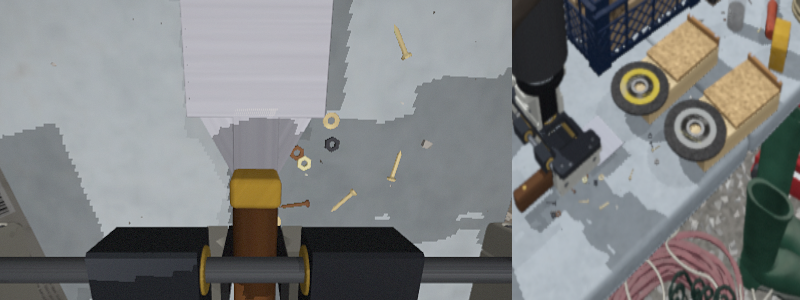

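The knife sits straight in the gripper, with the blade running up at columns 183–333. The disc is undisturbed ahead of it. I'll insert the blade now.

Emit:
play_rows([
  {"slide":[0.09,0,0],"delta_rot":[0,0,0],"fingers":-1},
  {"slide":[0.09,0,0],"delta_rot":[0,0,0],"fingers":-1},
  {"slide":[0.09,0,0],"delta_rot":[0,0,0],"fingers":-1},
  {"slide":[0.09,0,0],"delta_rot":[0,0,0],"fingers":-1},
  {"slide":[0,0,-0.05],"delta_rot":[0,0,0],"fingers":-1},
  {"slide":[0,0,-0.05],"delta_rot":[0,0,0],"fingers":-1},
  {"slide":[0,0,0],"delta_rot":[0,0,0],"fingers":-1},
])

```text
time_s: 6.55
tcp_pos: [0.5652, 0.2564, 0.0363]
eef_rot: [-179.9, 0.1, -87.0]
contact_force: [0.5, 0.5, -1.7]
gripper_width: 0.0234
gripper_force: 49.9
```

Emit:
play_rows([
  {"slide":[0.003,0,-0.05],"delta_rot":[0,0,0],"fingers":-1},
  {"slide":[0.01,0,-0.08],"delta_rot":[0,0,0],"fingers":-1},
  {"slide":[0.018,0,-0.08],"delta_rot":[0,0,0],"fingers":-1},
  {"slide":[0.028,0,-0.076],"delta_rot":[0,0,0],"fingers":-1},
  {"slide":[0,0,0],"delta_rot":[0,0,0],"fingers":-1},
])

```text
time_s: 7.18
tcp_pos: [0.5656, 0.2468, 0.0796]
eef_rot: [-179.9, 0.1, -87.0]
contact_force: [-0.5, -0.2, -2.0]
gripper_width: 0.0236
gripper_force: 49.9
```

Run:
```python
from plant import r
import cv2,numpy as np
s=r.get_state();print(s["time_s"],s["tcp_pos"],s["eef_rot"])
c=r.capture("wrist")["image"]
d=r.capture("scene")["image"][95:245,200:344]
cv2.imwrite("pics/w3.png",np.hstack([c[:300],cv2.resize(d,(288,300))]))
```

```text
7.175 [0.56559473 0.24682091 0.07956797] [-1.79886130e+02  8.21932058e-02 -8.70137184e+01]
```

View pics/w3.png

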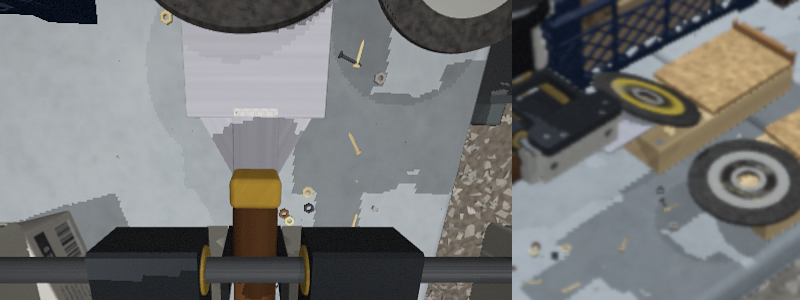

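The scene crop shows the yellow disc tilting on the blade with its front edge up, and the grey disc untouched. Continuing the arc.

Emit:
play_rows([
  {"slide":[0.043,0,-0.07],"delta_rot":[0,0,0],"fingers":-1},
  {"slide":[0.052,0,-0.064],"delta_rot":[0,0,0],"fingers":-1},
  {"slide":[0.061,0,-0.056],"delta_rot":[0,0,0],"fingers":-1},
  {"slide":[0.068,0,-0.048],"delta_rot":[0,0,0],"fingers":-1},
  {"slide":[0.074,0,-0.037],"delta_rot":[0,0,0],"fingers":-1},
  {"slide":[0,0,0],"delta_rot":[0,0,0],"fingers":-1},
])

```text
time_s: 8.02
tcp_pos: [0.5675, 0.2011, 0.1199]
eef_rot: [-180.0, 0.0, -87.1]
contact_force: [0.1, 0.3, -1.1]
gripper_width: 0.0236
gripper_force: 49.9
```

Run:
```python
from plant import r
import cv2,numpy as np
s=r.get_state();print(s["time_s"],s["tcp_pos"],s["eef_rot"])
c=r.capture("side")["image"][130:330,190:350]
d=r.capture("scene")["image"][65:265,200:360]
cv2.imwrite("pics/w4.png",np.hstack([cv2.resize(c,(400,500)),cv2.resize(d,(400,500))]))
```

```text
8.025 [0.56748876 0.20112571 0.11989174] [-1.79964813e+02  2.30921513e-02 -8.70635579e+01]
```

View pics/w4.png

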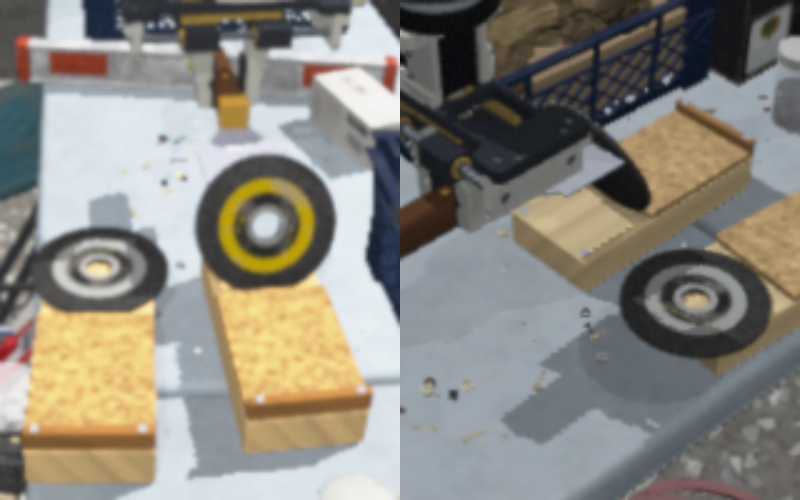

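The disc is at about 68°, centred, with its rim at the step. Pushing it past vertical now.

Emit:
play_rows([
  {"slide":[0.077,0,-0.025],"delta_rot":[0,0,0],"fingers":-1},
  {"slide":[0.08,0,-0.015],"delta_rot":[0,0,0],"fingers":-1},
  {"slide":[0.08,0,-0.003],"delta_rot":[0,0,0],"fingers":-1},
  {"slide":[0.08,0,0],"delta_rot":[0,0,0],"fingers":-1},
  {"slide":[0,0,0],"delta_rot":[0,0,0],"fingers":-1},
])

```text
time_s: 8.75
tcp_pos: [0.5697, 0.1534, 0.1257]
eef_rot: [180.0, -0.0, -87.1]
contact_force: [0.2, 0.4, -0.9]
gripper_width: 0.0237
gripper_force: 49.9
```

Run:
```python
from plant import r
import cv2,numpy as np
s=r.get_state();print(s["time_s"],s["tcp_pos"],s["eef_rot"])
c=r.capture("side")["image"][130:330,190:350]
d=r.capture("scene")["image"][65:265,200:360]
cv2.imwrite("pics/w5.png",np.hstack([cv2.resize(c,(400,500)),cv2.resize(d,(400,500))]))
```

```text
8.75 [0.5697218  0.15341898 0.12573002] [ 1.79987290e+02 -6.52338048e-03 -8.70768216e+01]
```

View pics/w5.png

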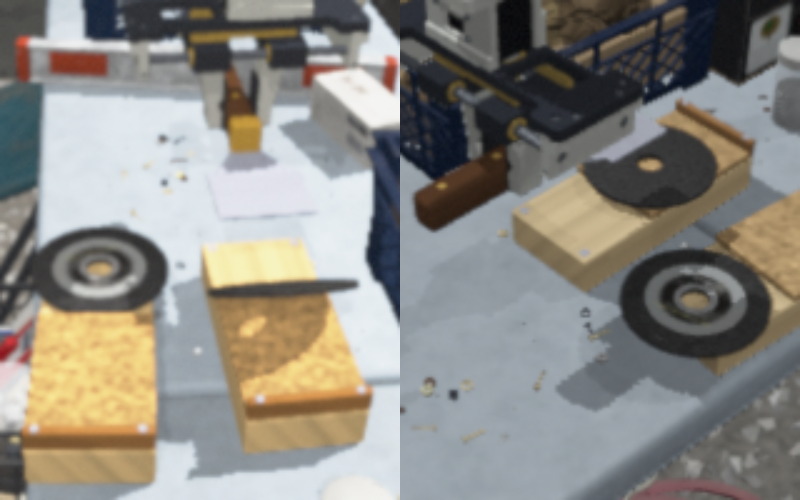

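The disc has passed vertical and is falling onto the pad. Retreating, then I'll lay the knife down.

Emit:
play_rows([
  {"slide":[-0.1,0,0],"delta_rot":[0,0,0],"fingers":-1},
  {"slide":[-0.2,0,0],"delta_rot":[0,0,0],"fingers":-1},
  {"slide":[-0.25,0,0],"delta_rot":[0,0,0],"fingers":-1},
  {"slide":[-0.25,0.08,0],"delta_rot":[0,0,0],"fingers":-1},
  {"slide":[-0.25,0.1,0.05],"delta_rot":[0,0,0],"fingers":-1},
  {"slide":[-0.2,0.1,0.1],"delta_rot":[0,0,0],"fingers":-1},
  {"slide":[-0.1,0.08,0.15],"delta_rot":[0,0,0],"fingers":-1},
  {"slide":[0,0,0.15],"delta_rot":[0,0,0],"fingers":-1},
])

```text
time_s: 9.85
tcp_pos: [0.504, 0.3566, 0.0577]
eef_rot: [-180.0, 0.0, -86.8]
contact_force: [0.5, 0.1, -1.9]
gripper_width: 0.0238
gripper_force: 49.9
```

Run:
```python
from plant import r
import cv2,numpy as np
s=r.get_state();print(s["time_s"],s["tcp_pos"],s["eef_rot"])
c=r.capture("side")["image"][130:330,190:350]
d=r.capture("scene")["image"][65:305,140:360]
cv2.imwrite("pics/w6.png",np.hstack([cv2.resize(c,(340,425)),cv2.resize(d,(390,425))]))
```

```text
9.85 [0.50401495 0.35664889 0.05770984] [-1.79972734e+02  3.72294579e-02 -8.68283090e+01]
```

View pics/w6.png

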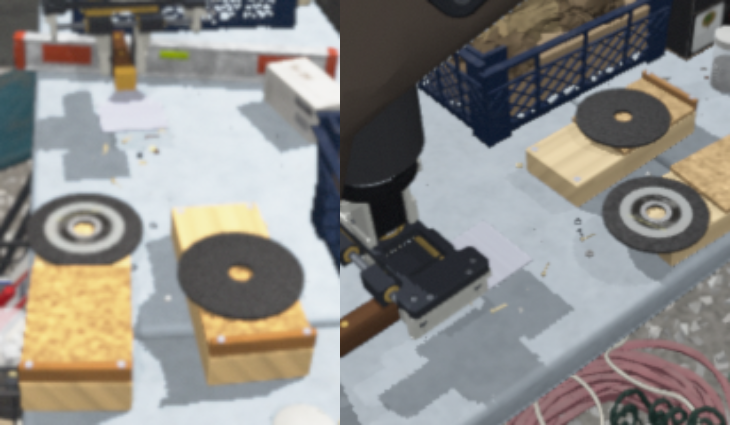

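The disc lies face down on the pad and the grey disc is untouched. Lowering the knife.

Emit:
play_rows([
  {"slide":[0,0,0.13],"delta_rot":[0,0,0],"fingers":-1},
  {"slide":[0,0,0.1],"delta_rot":[0,0,0],"fingers":-1},
  {"slide":[0,0,0.06],"delta_rot":[0,0,0],"fingers":-1},
  {"slide":[0,0,0.04],"delta_rot":[0,0,0],"fingers":-1},
  {"slide":[0,0,0],"delta_rot":[0,0,0],"fingers":-1},
  {"slide":[0,0,0],"delta_rot":[0,0,0],"fingers":-1},
])

```text
time_s: 10.7
tcp_pos: [0.5055, 0.3542, 0.0092]
eef_rot: [-180.0, 0.0, -87.0]
contact_force: [-0.5, 0.3, -0.5]
gripper_width: 0.0239
gripper_force: 49.9
```

Emit:
play_rows([
  {"slide":[0,0,0.01],"delta_rot":[0,0,0],"fingers":-1},
  {"slide":[0,0,0.01],"delta_rot":[0,0,0],"fingers":-1},
  {"slide":[0,0,0],"delta_rot":[0,0,0],"fingers":-1},
  {"slide":[0,0,0],"delta_rot":[0,0,0],"fingers":-1},
])

```text
time_s: 11.2
tcp_pos: [0.5052, 0.3539, 0.0058]
eef_rot: [180.0, -0.0, -87.0]
contact_force: [-0.1, -0.2, -0.9]
gripper_width: 0.0239
gripper_force: 49.9
```

Emit:
play_rows([
  {"slide":[0,0,0.007],"delta_rot":[0,0,0],"fingers":-1},
  {"slide":[0,0,0],"delta_rot":[0,0,0],"fingers":-1},
  {"slide":[0,0,0],"delta_rot":[0,0,0],"fingers":-0.2},
  {"slide":[0,0,0],"delta_rot":[0,0,0],"fingers":0.2},
  {"slide":[0,0,0],"delta_rot":[0,0,0],"fingers":1},
  {"slide":[0,0,0],"delta_rot":[0,0,0],"fingers":1},
  {"slide":[0,0,0],"delta_rot":[0,0,0],"fingers":1},
  {"slide":[0,0,0],"delta_rot":[0,0,0],"fingers":1},
])

```text
time_s: 12.2
tcp_pos: [0.5053, 0.3539, 0.0047]
eef_rot: [-180.0, -0.0, -87.0]
contact_force: [0.2, -0.6, 0.0]
gripper_width: 0.078
gripper_force: 0.0
```

Emit:
play_rows([
  {"slide":[0,0,0],"delta_rot":[0,0,0],"fingers":1},
  {"slide":[0,0,-0.1],"delta_rot":[0,0,0],"fingers":1},
  {"slide":[0,0,-0.2],"delta_rot":[0,0,0],"fingers":1},
  {"slide":[0,0,-0.25],"delta_rot":[0,0,0],"fingers":1},
  {"slide":[0,0,-0.25],"delta_rot":[0,0,0],"fingers":1},
  {"slide":[0,0,-0.2],"delta_rot":[0,0,0],"fingers":1},
  {"slide":[0,0,0],"delta_rot":[0,0,0],"fingers":1},
])

```text
time_s: 13.08
tcp_pos: [0.5065, 0.3552, 0.159]
eef_rot: [-179.7, 0.3, -87.0]
contact_force: [0.2, -0.6, -1.2]
gripper_width: 0.0881
gripper_force: 0.0
```

Run:
```python
from plant import r
from h import *
s=r.get_state();print(s["time_s"],s["tcp_pos"],s["gripper_width"],s["contact_force"])
# overlay of the flat disc outline (z=.048 top) fitted at centre guess, both views
cs={n:r.capture(n) for n in("side","scene")}
out=[]
for n,(x0,y0) in(("side",(190,130)),("scene",(180,85))):
    c=cs[n];im=c["image"][y0:y0+200,x0:x0+160];out.append(cv2.resize(im,(400,500),interpolation=cv2.INTER_CUBIC))
    K,d=cam(c)
    g=(c["image"].max(2)<75).astype(np.uint8);sub=g[y0:y0+200,x0:x0+160]
    k,l,st,ce=cv2.connectedComponentsWithStats(sub)
    for i in range(1,k):
        if st[i,4]>400:
            cn=max(cv2.findContours((l==i).astype(np.uint8),0,1)[0],key=cv2.contourArea)
            e=cv2.fitEllipse(cn);print(n,st[i],e,onplane(c,(e[0][0]+x0,e[0][1]+y0),.048))
    P=np.array([[.584+.0575*np.cos(a),-.027+.0575*np.sin(a),.048] for a in np.linspace(0,6.28,60)])
    q=cv2.projectPoints(P,cv2.Rodrigues(c["R"])[0],c["t"],K,d)[0].reshape(-1,2)
    print("flat-disc model ellipse",cv2.fitEllipse((q-[x0,y0]).astype(np.float32)))
cv2.imwrite("pics/w7.png",np.hstack(out))
```

```text
13.075 [0.50648717 0.35516746 0.15895307] 0.08805981582208758 [ 0.19379044 -0.6242261  -1.19984317]
side [ 34   0 106  15 528] ((81.2150650024414, 5.956683158874512), (14.425314903259277, 121.16896057128906), 88.5958251953125) [0.59293688 0.55829154 0.048     ]
flat-disc model ellipse ((113.94644927978516, 134.61053466796875), (41.5355339050293, 61.80241012573242), 97.87297058105469)
scene [   0    0  160   63 4144] ((65.37516021728516, 23.95421600341797), (52.29481887817383, 168.91650390625), 84.34347534179688) [0.71861151 0.02778628 0.048     ]
scene [  94   31   52   33 1305] ((119.34249877929688, 46.729705810546875), (31.959808349609375, 51.720497131347656), 93.00592041015625) [ 0.57831825 -0.00557549  0.048     ]
scene [  0  54  38  47 948] ((14.147549629211426, 76.80529022216797), (39.32006072998047, 42.39565658569336), 23.441856384277344) [0.64362722 0.21776975 0.048     ]
scene [108  80  52  44 832] ((136.4241943359375, 100.71129608154297), (40.040164947509766, 50.58368682861328), 98.79512023925781) [0.4393799  0.08408989 0.048     ]
flat-disc model ellipse ((124.70777893066406, 42.285945892333984), (32.08860397338867, 53.7041130065918), 93.73512268066406)
```

View pics/w7.png

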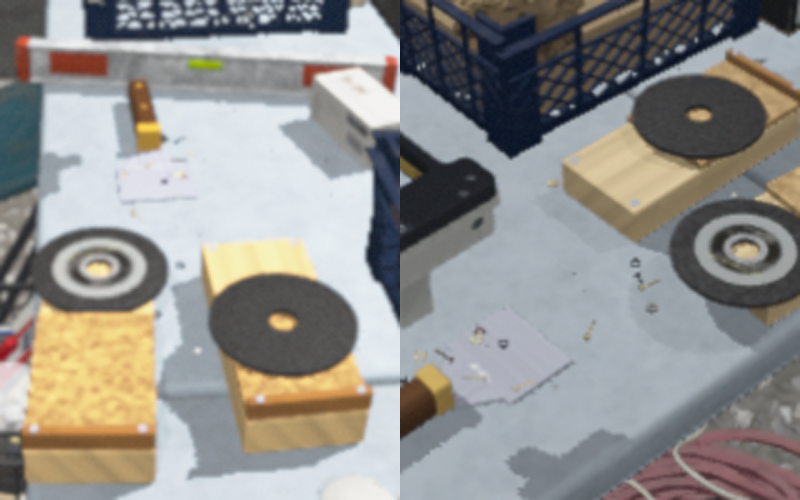

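The disc is face down on the pad, the knife is flat on the table and released, and the grey disc is untouched. One check that the two views agree on a flat disc.

Run:
```python
from h import *
d=load("side");s=load("scene")
X=onplane(d,(190+283/2.5,130+324/2.5),.048);print("side",X)
def E(c,X,off):
    P=np.array([X+[.0575*np.cos(a),.0575*np.sin(a),0] for a in np.linspace(0,6.28,60)])
    q=cv2.projectPoints(P,cv2.Rodrigues(c["R"])[0],c["t"],*cam(c))[0].reshape(-1,2)-off
    return q.min(0),q.max(0)
X=np.array([.580,-.006,.048])
print("scene model box",E(s,X,[180,85]),"seen x 94-146 y 31-64")
a,b=E(d,X,[190,130]);print("side model box",a*2.5,b*2.5,"seen 209-357, 273-376")
```

```text
side [ 0.58465665 -0.01679608  0.048     ]
scene model box (array([91.76551026, 30.50730974]), array([146.10106233,  63.56805968])) seen x 94-146 y 31-64
side model box [199.54337395 267.80652859] [349.65844817 368.11174098] seen 209-357, 273-376
```

```bash
python3 -c "
from plant import r
print(r.close_job())"
```

```text
the job is handed in; nothing more can be done
None
```

I levered the yellow-ringed disc over with the filling knife and handed the job in at about 13 s: it lies face down on its own cork pad (by the cameras, about 15 mm of its front rim overhangs the seat), the grey disc was not touched, and the knife lies flat on the table, released and clear of the stand.

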